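# Find the worn shock mount and push its tag down

## Task

Three look-alike spring shock mounts are bolted to the repair bench and one has gone soft: starting with the mount on the robot's left and working to its right, press each round rubber pad down until it has clearly given (3 mm or more) to feel which spring is softest. Then push the tag on the softest mount's own plate all the way down, leave the other two tags up, and move the hand clear. Only press with the fingertips: do not pinch or pull up anything, and leave the bottle, piston and socket where they stand.

Things in the scene. Friction and masses are not known exactly. Their poses are not given: they have to be found in the camera images.
- mount_left: The left (as the robot sees it; left is +y) of three look-alike shock mounts, each bolted to the bench on an aluminium plate 148 x 70 x 8 mm. Origin: at bench height on the pad's axis; x runs level along the plate from pad to tag (35 mm of plate behind the pad axis, 113 mm ahead). Which is softest changes at every start and can only be felt.
- pad_left (a joint): How far the round pad of mount_left is pressed down, m: 0 at rest, 0.014 at its stop; it springs back by itself. Every pad starts to move at about 1.0 N; from there the three springs rise at about 0.25 (the softest), 0.6 and 1.0 N per mm.
- pad_left_top (a point): Centre of the top face of the black rubber pad of mount_left: a flat disc 44 mm across, 12 mm thick, on a coil spring, its top 66 mm above the bench at rest. A dark bar 16 mm wide runs under it 62 mm towards the tag, top 46 mm above the bench. Moves with the pad.
- tag_left (a joint): How far the tag of mount_left is pushed down, m: starts at 0 to 0.003, 0.016 is fully down (head on its block), negative if pulled up. Takes 6 to 10 N, stays where left. Its sprung finger (24 to 40 mm from the tag towards the pad) then bears on the pad's bar with 3 to 4 N, so the pad stays part way down: about 9 mm on the softest spring, 5 and 3 mm on the others.
- tag_left_top (a point): Centre of the top face of the tag of mount_left: a flat upright aluminium tag in a dark guide block (20 x 40 mm, 36 mm high), 84 mm from the pad axis along the mount's x. Its T head is 36 mm wide (along the mount's y), 15 mm deep, 6 mm thick; top 55 to 58 mm above the bench at the start, 42 mm when fully down. Moves with the tag.
- mount_middle: The middle (as the robot sees it; left is +y) of three look-alike shock mounts, each bolted to the bench on an aluminium plate 148 x 70 x 8 mm. Origin: at bench height on the pad's axis; x runs level along the plate from pad to tag (35 mm of plate behind the pad axis, 113 mm ahead). Which is softest changes at every start and can only be felt.
- pad_middle (a joint): How far the round pad of mount_middle is pressed down, m: 0 at rest, 0.014 at its stop; it springs back by itself. Every pad starts to move at about 1.0 N; from there the three springs rise at about 0.25 (the softest), 0.6 and 1.0 N per mm.
- pad_middle_top (a point): Centre of the top face of the black rubber pad of mount_middle: a flat disc 44 mm across, 12 mm thick, on a coil spring, its top 66 mm above the bench at rest. A dark bar 16 mm wide runs under it 62 mm towards the tag, top 46 mm above the bench. Moves with the pad.
- tag_middle (a joint): How far the tag of mount_middle is pushed down, m: starts at 0 to 0.003, 0.016 is fully down (head on its block), negative if pulled up. Takes 6 to 10 N, stays where left. Its sprung finger (24 to 40 mm from the tag towards the pad) then bears on the pad's bar with 3 to 4 N, so the pad stays part way down: about 9 mm on the softest spring, 5 and 3 mm on the others.
- tag_middle_top (a point): Centre of the top face of the tag of mount_middle: a flat upright aluminium tag in a dark guide block (20 x 40 mm, 36 mm high), 84 mm from the pad axis along the mount's x. Its T head is 36 mm wide (along the mount's y), 15 mm deep, 6 mm thick; top 55 to 58 mm above the bench at the start, 42 mm when fully down. Moves with the tag.
- mount_right: The right (as the robot sees it; left is +y) of three look-alike shock mounts, each bolted to the bench on an aluminium plate 148 x 70 x 8 mm. Origin: at bench height on the pad's axis; x runs level along the plate from pad to tag (35 mm of plate behind the pad axis, 113 mm ahead). Which is softest changes at every start and can only be felt.
- pad_right (a joint): How far the round pad of mount_right is pressed down, m: 0 at rest, 0.014 at its stop; it springs back by itself. Every pad starts to move at about 1.0 N; from there the three springs rise at about 0.25 (the softest), 0.6 and 1.0 N per mm.
- pad_right_top (a point): Centre of the top face of the black rubber pad of mount_right: a flat disc 44 mm across, 12 mm thick, on a coil spring, its top 66 mm above the bench at rest. A dark bar 16 mm wide runs under it 62 mm towards the tag, top 46 mm above the bench. Moves with the pad.
- tag_right (a joint): How far the tag of mount_right is pushed down, m: starts at 0 to 0.003, 0.016 is fully down (head on its block), negative if pulled up. Takes 6 to 10 N, stays where left. Its sprung finger (24 to 40 mm from the tag towards the pad) then bears on the pad's bar with 3 to 4 N, so the pad stays part way down: about 9 mm on the softest spring, 5 and 3 mm on the others.
- tag_right_top (a point): Centre of the top face of the tag of mount_right: a flat upright aluminium tag in a dark guide block (20 x 40 mm, 36 mm high), 84 mm from the pad axis along the mount's x. Its T head is 36 mm wide (along the mount's y), 15 mm deep, 6 mm thick; top 55 to 58 mm above the bench at the start, 42 mm when fully down. Moves with the tag.
- oil_bottle: Bystander: loose white bottle with black cap, 54 mm across, 120 mm tall, upright; origin at the centre of its underside. Leave alone.
- piston: Bystander: loose aluminium piston, 42 mm across, 40 mm tall, upright; origin at the centre of its underside. Leave alone.
- socket: Bystander: loose steel plug socket, 24 mm across, 62 mm tall, upright, on the robot's side of the mounts; origin at the centre of its underside. Leave alone.
Not all that is in view belongs to the job. Leave any purple or turquoise look-alike of the mount_middle alone.

How it is judged:
By the outcome, as a careful person would: the job done as asked, in the order asked, and still so for the second after the job is handed in, with the robot touching nothing.
It also fails if it takes over 58 s, if anything falls off the work surface, if the arm or the gripper's body presses on something with over 40 N, if the wrist force passes 120 N, or if a joint passes its speed limit or range.

## Robot

A 6-joint arm with a two-finger parallel gripper is mounted at the origin on the work surface. World frame = base frame: x ahead of the robot, y to its left, z up, the work surface at z = 0. Lengths are in m, angles in rad, forces in N, time in s.
With the tool pointing down it reaches from about 0.25 to 0.725 m from the base axis. Payload 4 kg.
Tool frame: the origin (TCP) lies midway between the tips of the shut fingers; the grasp point (between the pads) lies 19 mm behind it; y points along the fingers, x is the direction in which the jaws open and shut, and the axes are right-handed (so a half turn about y gives the same grasp; the last joint's range is limited). The gripper opens to 85 mm and grips with 20 to 120 N. Pads are 22 mm wide; open, the fingers measure 114 mm over their backs; the gripper's body (76 mm by 85 mm) begins 54 mm behind the grasp point. The pads swing forward as they close: fully open they stand 13 mm farther back than shut.
Start: joints at [-1.104, 0.241, 0.005, 1.335, 0, 1.571], TCP at [0.225, -0.447, 0.231] pointing down, gripper open.
Joint ranges: [-2.72, 2.72], [-1.05, 1.87], [-1.09, 1.28], [-1.99, 2.15], [-1.42, 1.44], [-3.14, 3.14]. Speed limits (rad/s): [2.79, 2.79, 3.14, 3.14, 3.14, 3.14].

## Interface

Orientations are given as a unit quaternion [x, y, z, w].
In Python, from workcell import bot gives the robot as it stands. The module is installed in compiled form; this text tells all that it offers.
- The arm moves only by the shell command python3 -m inch 'ROWS'. ROWS is text: rows parted by semicolons, each of 7 numbers parted by spaces: the turn, a rotation vector about the tool's x, y, z in degrees, then the shift along the tool's x, y, z in mm, then the closure, from 0 (fully open) to 1 (shut). In form: ax ay az dx dy dz fingers; .... A call has 1 to 12 rows; each row shifts and turns the commanded pose from where the row before left it, along the tool's axes as they then stand; what a row does not reach is not made up. A row lasts 1/8 s, in which the tool goes at most 62.5 mm and 10.7 degrees, less where a joint would pass 70% of its speed; a pose out of reach is approached as far as the arm can. A call with a gripper value outside its range is refused whole. The fingers move at their own pace and stop on an object; the grip force is fixed at half the most. Time passes only in rows, so rows that do not move let the fingers close. It gives the time, the measured TCP pose, the force and the opening at its end, in the units of the state.
- bot.get_obs(): the state, without advancing time (a new reading comes with each control period).
- bot.camera(name): name is "scene" or "top" or "wrist"; returns a dict with "color" (480x640x3 uint8, blue, green, red), "fx", "fy", "cx", "cy" (pixels), "k1" (the pictures are not rectified: a ray, as slopes to the right and down, at radius r is drawn at 1 + k1 r^2 times it, then the intrinsics apply), "extrinsics" (4x4, takes a point from world to camera coordinates). Camera axes: x right, y up, looking along -z (the intrinsics and any distortion apply to the point x, -y, -z); pixel columns grow to the right and rows downward; lengths in m; the calibration is good to about 2 mm. A picture is of the moment at which its call begins. There is no depth.
- bot.job_done(): hands the job in, once; it reports no verdict.
Trained networks look in the newest picture that a camera, given by its name, has taken for a name from the list of things; names that differ only in an ending like _2 or _b are one class to them, and where a whole thing is asked for, a point or a joint stands for the part that bears it (a point fixed in the world has none). Each returns a list of dicts, best first, with "conf" (0 to 1); they miss things now and then, are a little off and sometimes report something else, mostly with a low value. They report only what shows in the picture. A call takes as long as a camera call. They do not tell look-alikes from the thing itself.
- bot.look_for(name, camera): "extent" ([left, top, right, bottom] in pixels, round what is visible of it).
- bot.cut_out(name, camera): "region" (480x640 bool, what is visible of it) and "extent" ([left, top, right, bottom] in pixels, round what is visible of it).
- bot.spot_point(name, camera): "point" ([column, row] in pixels: a listed point, or the origin of a listed thing).
The state is a dict: "clock": time; "joint_pos": joint angles; "joint_vel": joint speeds; "tau": joint torques, N m; "eef_pos": TCP position; "tool_rot": TCP orientation; "ft_force": force on the tool from outside, world axes, zero at the start; "ft_torque": the same for the moment, N m; "grip_width": finger opening in m.
Only numpy, scipy, OpenCV 4.12 (cv2) and the standard library are available. Lean on these libraries where they do the work, as an engineer would, in place of code of your own. Each camera call takes 0.05 s, during which the arm holds its last target.

## Working session

There is one attempt and no reset: what is moved stays moved. The work goes in short steps, Python scripts to look and compute and a shell command to move; the robot and the scene stay as the last step left them, time stands still between calls to the robot, and variables do not carry over. Pictures are saved under pics/ and viewed, and the job is handed in when it is done.

```bash
mkdir -p pics
cat > h.py <<'E'
from workcell import bot
import numpy as np, cv2
def ray(c,u,v):
    x=(u-c['cx'])/c['fx']; y=(v-c['cy'])/c['fy']; k=c['k1']
    a,b=x,y
    for _ in range(30):
        r2=a*a+b*b; a=x/(1+k*r2); b=y/(1+k*r2)
    d=np.array([a,-b,-1.0]); E=np.array(c['extrinsics']); R=E[:3,:3]
    return -R.T@E[:3,3], R.T@d
def onz(c,u,v,z):
    o,d=ray(c,u,v); return o+d*(z-o[2])/d[2]
def proj(c,p):
    E=np.array(c['extrinsics']); q=E[:3,:3]@np.array(p)+E[:3,3]
    a=q[0]/-q[2]; b=-q[1]/-q[2]; s=1+c['k1']*(a*a+b*b)
    return a*s*c['fx']+c['cx'], b*s*c['fy']+c['cy']
E
python3 - <<'E'
from h import *
o=bot.get_obs(); print({k:np.round(v,3) for k,v in o.items()})
for n in ("top","scene"):
    c=bot.camera(n); cv2.imwrite(f"pics/{n}0.png",c['color'])
    if n=="top":
        print(np.round(c['extrinsics'],3),c['fx'],c['k1'])
    for nm,z in [("pad_left_top",.066),("tag_left_top",.056),("oil_bottle",0),("piston",0),("socket",0),("mount_left",0)]:
        for r in bot.spot_point(nm,n):
            print(n,nm,round(r['conf'],2),np.round(r['point'],1),np.round(onz(c,*r['point'],z),3))
E
```

```text
{'clock': np.float64(0.0), 'joint_pos': array([-1.104,  0.241,  0.004,  1.335, -0.   ,  1.571]), 'joint_vel': array([ 0.001, -0.   , -0.   ,  0.001, -0.   ,  0.001]), 'tau': array([ 1.0000e-03, -3.7232e+01,  2.5241e+01,  1.7000e-02,  0.0000e+00,
        0.0000e+00]), 'eef_pos': array([ 0.225, -0.446,  0.23 ]), 'tool_rot': array([-0.602,  0.371, -0.37 ,  0.602]), 'ft_force': array([-0.059, -0.395,  0.714]), 'ft_torque': array([-0.024,  0.01 ,  0.026]), 'grip_width': np.float64(0.085)}
[[-0.005 -1.     0.005  0.068]
 [ 0.996 -0.004  0.085 -0.49 ]
 [-0.085  0.005  0.996 -1.263]
 [ 0.     0.     0.     1.   ]] 454.8021888150327 0.016692535450821774
top pad_left_top 0.58 [231.3 250.9] [0.472 0.299 0.066]
top tag_left_top 0.71 [245.9 227.7] [0.537 0.262 0.056]
top oil_bottle 0.73 [299.4 151.6] [0.766 0.116 0.   ]
top piston 0.6 [393.4 152.9] [ 0.762 -0.158  0.   ]
top socket 0.68 [437.4 248.6] [ 0.481 -0.279  0.   ]
top socket 0.52 [295.2 288.2] [0.37  0.129 0.   ]
top mount_left 0.93 [237.5 258.4] [0.455 0.294 0.   ]
top mount_left 0.25 [245.7 226.8] [0.546 0.271 0.   ]
scene pad_left_top 0.66 [363.5 203.2] [0.465 0.276 0.066]
scene pad_left_top 0.47 [365.2 222.9] [0.511 0.197 0.066]
scene pad_left_top 0.32 [255.2 362.8] [ 0.571 -0.284  0.066]
scene tag_left_top 0.63 [388.6 217.6] [0.538 0.262 0.056]
scene tag_left_top 0.19 [460.3 300.5] [0.788 0.053 0.056]
scene oil_bottle 0.89 [460.8 298.9] [0.767 0.131 0.   ]
scene piston 0.79 [395.  385.9] [ 0.758 -0.154  0.   ]
scene socket 0.81 [295.1 244. ] [0.368 0.131 0.   ]
scene mount_left 0.58 [361.9 224.1] [0.456 0.29  0.   ]
```

View pics/top0.png

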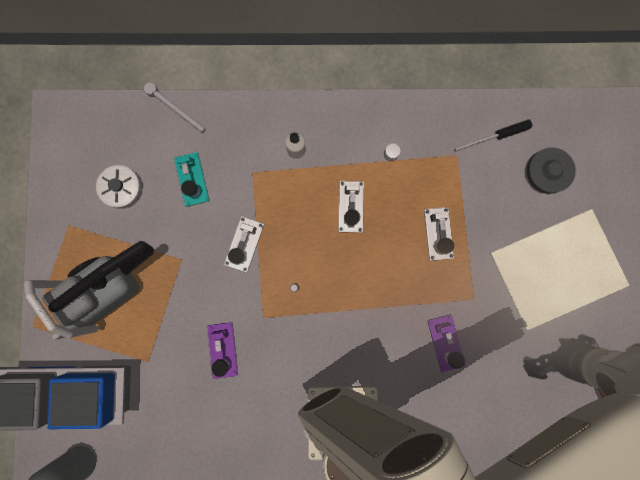

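View pics/scene0.png

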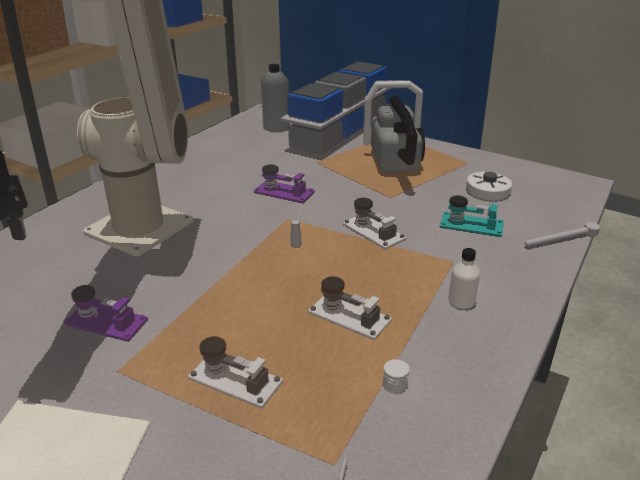

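Candidates in the top picture are three aluminium (silver) mounts, with pads at about (236,256), (352,217) and (443,245). The purple ones at (221,367) and (455,360) and the turquoise one at (190,188) are decoys. The silver three fit the description. I'll confirm in an enlarged crop and measure.

Run:
```python
from h import *
c=bot.camera("top"); im=c['color']
cr=im[140:280,205:475]
big=cv2.resize(cr,None,fx=2.9,fy=2.9,interpolation=cv2.INTER_CUBIC); cv2.imwrite("pics/crop1.png",big)
s=bot.camera("scene")
for nm in ["pad_left_top","tag_left_top","pad_middle_top","tag_middle_top","pad_right_top","tag_right_top"]:
    z=.066 if 'pad' in nm else .0565
    for cam,cc in(("top",c),("scene",s)):
      for r in bot.cut_out(nm,cam):
        m=r['region']; v,u=np.nonzero(m)
        print('cut',cam,nm,round(r['conf'],2),np.round(r['extent']),m.sum(),np.round([u.mean(),v.mean()],1),np.round(onz(cc,u.mean(),v.mean(),z),3))
      for r in bot.spot_point(nm,cam):
        print('spot',cam,nm,round(r['conf'],2),np.round(r['point'],1),np.round(onz(cc,*r['point'],z),3))
```

```text
cut top pad_left_top 0.6 [227. 240. 249. 262.] 239 [236.9 253.4] [0.465 0.284 0.066]
cut top pad_left_top 0.46 [438. 232. 455. 257.] 280 [444.6 243.5] [ 0.49  -0.281  0.066]
spot top pad_left_top 0.76 [234.4 250. ] [0.474 0.291 0.066]
spot top pad_left_top 0.63 [293.7 288.5] [0.37  0.13  0.066]
cut scene pad_left_top 0.58 [352. 203. 376. 221.] 343 [363.9 208.4] [0.478 0.255 0.066]
cut scene pad_left_top 0.3 [228. 355. 266. 380.] 355 [250.5 365.1] [ 0.568 -0.292  0.066]
spot scene pad_left_top 0.85 [363.1 203. ] [0.464 0.277 0.066]
cut top tag_left_top 0.57 [238. 226. 257. 242.] 133 [245.3 231.3] [0.527 0.263 0.056]
spot top tag_left_top 0.56 [243.3 228.2] [0.535 0.269 0.056]
spot top tag_left_top 0.24 [353.  221.6] [ 0.552 -0.033  0.056]
cut scene tag_left_top 0.61 [375. 213. 396. 228.] 165 [385.  219.7] [0.535 0.248 0.056]
spot scene tag_left_top 0.6 [389.4 218.5] [0.541 0.258 0.056]
cut top pad_middle_top 0.64 [180. 172. 200. 198.] 299 [189.4 186.2] [0.651 0.416 0.066]
cut top pad_middle_top 0.62 [343. 203. 362. 225.] 230 [351.8 215.5] [ 0.568 -0.029  0.066]
cut top pad_middle_top 
[... 2278 characters left out ...]
44. 371.] 746 [216.3 352. ] [ 0.503 -0.298  0.066]
cut scene pad_right_top 0.42 [356. 199. 376. 217.] 322 [364.3 208.2] [0.478 0.256 0.066]
spot scene pad_right_top 0.57 [211.1 347. ] [ 0.487 -0.293  0.066]
cut top tag_right_top 0.47 [435. 215. 446. 230.] 116 [441.3 218.6] [ 0.559 -0.276  0.056]
cut top tag_right_top 0.42 [438. 231. 453. 257.] 278 [444.6 243.4] [ 0.491 -0.284  0.056]
spot top tag_right_top 0.46 [441.2 215.6] [ 0.568 -0.277  0.056]
cut scene tag_right_top 0.93 [234. 356. 266. 380.] 376 [250.9 365. ] [ 0.562 -0.284  0.056]
cut scene tag_right_top 0.29 [446. 246. 479. 312.] 1337 [464.2 280.9] [0.773 0.115 0.056]
spot scene tag_right_top 0.73 [255.8 365. ] [ 0.569 -0.28   0.056]
```

View pics/crop1.png

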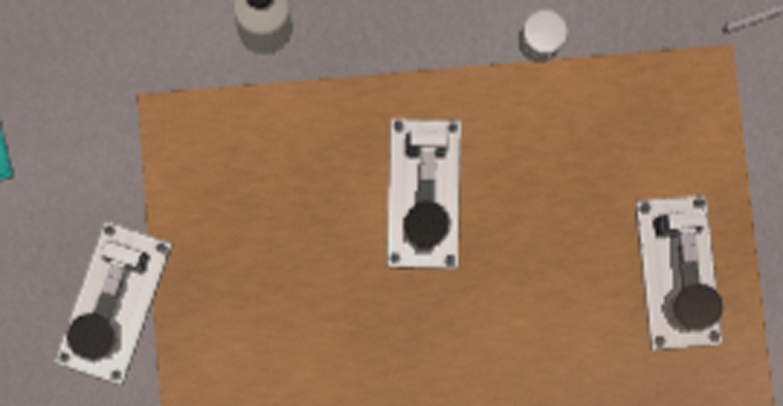

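The enlarged crop confirms three silver mounts. Pads are at full-image pixels (236.7,255.9), (352.2,217.9) and (445.3,245.5). T heads are at (247.8,227.2), (353.3,187.2) and (440.9,216.6). I'll check the distances: 84 mm from pad to tag, and plate geometry from the bolts.

Run:
```python
from h import *
c=bot.camera("top"); s=bot.camera("scene")
f=lambda a,b:(205+a/2.9-.33,140+b/2.9-.33)
P={'L':((92,336),(122,253)),'M':((427,226),(430,137)),'R':((697,306),(684,222))}
B={'L':[(109,230),(163,248),(116,376),(64,357)],'M':[(398,127),(453,128),(450,260),(394,259)],'R':[(645,208),(699,203),(714,336),(659,342)]}
sp={'L':((363.3,203.1),(389,218)),'M':((333.2,281.1),(374.8,296.7)),'R':((211.1,347),(255.8,365))}
for k in P:
    p=onz(c,*f(*P[k][0]),.066); t=onz(c,*f(*P[k][1]),.0565)
    b=np.array([onz(c,*f(*q),.010) for q in B[k]])
    ce=b.mean(0); d=(b[0]+b[1]-b[2]-b[3])[:2]; d/=np.linalg.norm(d)
    print(k,'pad',np.round(p,3),'tag',np.round(t,3),'dist',round(np.linalg.norm((t-p)[:2]),3),'yaw',round(np.degrees(np.arctan2(*(t-p)[1::-1])),1))
    print('  plate ctr',np.round(ce,3),'yaw',round(np.degrees(np.arctan2(d[1],d[0])),1),'pad',np.round(ce[:2]-.039*d,3),'tag',np.round(ce[:2]+.045*d,3))
    print('  scene',np.round(onz(s,*sp[k][0],.066),3),np.round(onz(s,*sp[k][1],.0565),3))
```

```text
L pad [0.459 0.285 0.066] tag [0.539 0.259 0.056] dist 0.083 yaw -18.1
  plate ctr [0.496 0.275 0.01 ] yaw -19.3 pad [0.459 0.288] tag [0.538 0.26 ]
  scene [0.464 0.277 0.066] [0.54  0.26  0.056]
M pad [ 0.562 -0.029  0.066] tag [ 0.649 -0.034  0.056] dist 0.087 yaw -3.0
  plate ctr [ 0.603 -0.031  0.01 ] yaw -2.1 pad [ 0.564 -0.03 ] tag [ 0.648 -0.033]
  scene [ 0.563 -0.028  0.066] [ 0.648 -0.019  0.056]
R pad [ 0.485 -0.282  0.066] tag [ 0.566 -0.275  0.056] dist 0.081 yaw 5.2
  plate ctr [ 0.524 -0.282  0.01 ] yaw 4.6 pad [ 0.485 -0.285] tag [ 0.568 -0.278]
  scene [ 0.487 -0.293  0.066] [ 0.569 -0.28   0.056]
```

```bash
cat >> h.py <<'E'
from scipy.spatial.transform import Rotation as Ro
def rel(target,yawx=None,lift=None):
    """shift in tool axes from current measured pose to world target; also yaw turn about tool y so that tool x lines up with world yaw"""
    o=bot.get_obs(); R=Ro.from_quat(o['tool_rot']).as_matrix()
    print('t',round(float(o['clock']),2),'pos',np.round(o['eef_pos'],4),'F',np.round(o['ft_force'],2),'x',np.round(R[:,0],3),'y',np.round(R[:,1],3),'z',np.round(R[:,2],3),'j',np.round(o['joint_pos'],2))
    print('shift mm',np.round(1000*R.T@(np.array(target)-o['eef_pos']),1))
    if yawx is not None:
        a=np.arctan2(R[1,0],R[0,0]); d=(yawx-np.degrees(a)+90)%180-90
        print('world yaw turn',round(d,1),'-> about tool y',round(d*np.sign(R[2,1]),1))
E
python3 - <<'E'
from h import *
rel([.46,.286,.15],71)
E
```

```text
t 2.1 pos [ 0.225  -0.4465  0.2313] F [-0.66 -0.07  0.02] x [ 0.45  -0.893  0.   ] y [-0. -0. -1.] z [ 0.893  0.45  -0.   ] j [-1.1   0.24  0.    1.34 -0.    1.57]
shift mm [-548.4   81.3  539.5]
world yaw turn -45.7 -> about tool y 45.7
```

```bash
python3 -m inch '0 -7 0 3 3 60 1; 0 -7 0 3 3 60 1; 0 -7 0 3 3 60 1; 0 -7 0 3 3 60 1; 0 -7 0 3 3 60 1; 0 -7 0 3 3 60 1; 0 -7 0 3 3 60 1; 0 -7 0 3 3 60 1; 0 -7 0 3 3 60 1; 0 -7 0 3 3 60 1; 0 -7 0 3 3 60 1; 0 -7 0 3 3 60 1'
python3 - <<'E'
from h import *
rel([.46,.286,.09],71)
E
```

```text
clock: 3.6
eef_pos: [0.5303, 0.139, 0.1951]
tool_rot: [-0.695, -0.129, 0.129, 0.695]
ft_force: [-0.1, -0.3, 0.5]
grip_width: 0.0003
t 3.6 pos [0.5303 0.139  0.1951] F [-0.15 -0.3   0.5 ] x [0.934 0.358 0.001] y [ 0.001  0.    -1.   ] z [-0.358  0.934 -0.   ] j [ 0.26  0.35  0.06  1.28 -0.    1.46]
shift mm [-13.1 105.1 162.4]
world yaw turn 50.0 -> about tool y -50.0
```

```bash
python3 -m inch '0 0 0 -4 0 54 1; 0 0 0 -4 25 54 1; 0 0 0 -5 25 54 1; 0 -10 0 0 25 0 1; 0 -10 0 0 25 0 1; 0 -10 0 0 0 0 1; 0 -10 0 0 0 0 1; 0 -10 0 0 0 0 1;0 0 0 0 0 0 1;0 0 0 0 0 0 1'
python3 - <<'E'
from h import *
rel([.46,.286,.066],71)
c=bot.camera("scene"); cv2.imwrite("pics/s1.png",cv2.resize(c['color'][130:270,270:460],None,fx=4,fy=4))
print(proj(c,[.46,.286,.066]))
c=bot.camera("top"); print(proj(c,[.46,.286,.066]))
c=bot.camera("wrist"); cv2.imwrite("pics/w1.png",c['color'])
print(proj(c,[.46,.286,.066]),proj(c,bot.get_obs()['eef_pos']))
E
```

```text
clock: 4.85
eef_pos: [0.4607, 0.2838, 0.0953]
tool_rot: [-0.577, -0.409, 0.409, 0.577]
ft_force: [-0.1, -0.4, 0.0]
grip_width: 0.0003
t 4.85 pos [0.4607 0.2838 0.0953] F [-0.12 -0.38  0.02] x [0.332 0.943 0.   ] y [ 0.  0. -1.] z [-0.943  0.332 -0.   ] j [ 0.55  0.42 -0.11  1.04  0.    0.89]
shift mm [ 1.8 29.3  1.4]
world yaw turn 0.4 -> about tool y -0.4
(np.float64(363.6195380770622), np.float64(201.05744068782283))
(np.float64(236.1616597609819), np.float64(255.29958485420786))
(np.float64(323.02597505727493), np.float64(288.75675974178307)) (np.float64(319.3256185271167), np.float64(319.54303449594954))
```

View pics/s1.png

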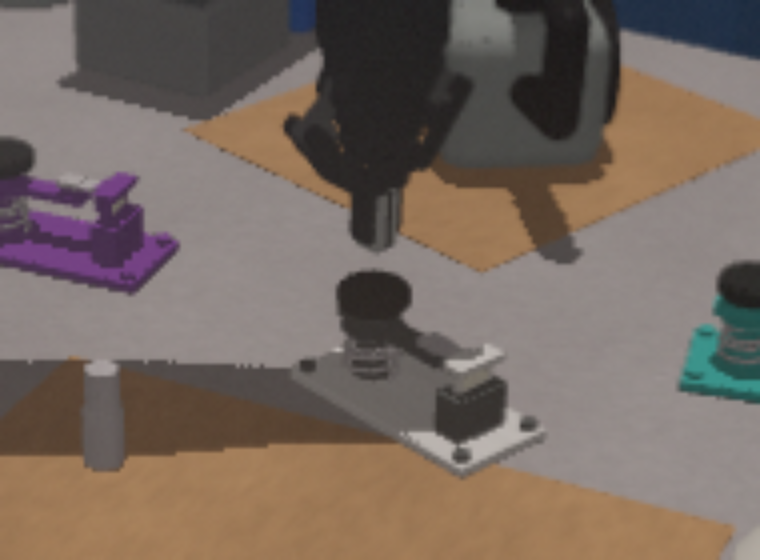

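View pics/w1.png

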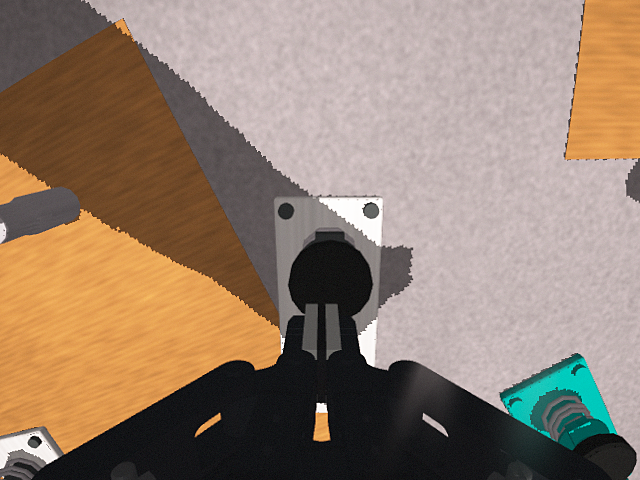

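The wrist picture shows the pad disc centred at about (331,283), against a projected (323,289). That is within 4 mm, and the fingertips hang over the pad. Pressing the left pad in steps.

```bash
python3 -m inch '0 0 0 4 10 2 1; 0 0 0 0 10 0 1; 0 0 0 0 4 0 1; 0 0 0 0 0 0 1'; python3 -m inch '0 0 0 0 4 0 1; 0 0 0 0 4 0 1; 0 0 0 0 0 0 1; 0 0 0 0 0 0 1;0 0 0 0 0 0 1' ;  python3 -m inch '0 0 0 0 4 0 1; 0 0 0 0 0 0 1; 0 0 0 0 0 0 1';python3 -m inch '0 0 0 0 0 0 1'
```

```text
clock: 5.5
eef_pos: [0.4597, 0.288, 0.0706]
tool_rot: [-0.577, -0.409, 0.41, 0.577]
ft_force: [-0.1, 0.2, 0.8]
grip_width: 0.0001
clock: 6.12
eef_pos: [0.4604, 0.2884, 0.0636]
tool_rot: [0.577, 0.41, -0.409, -0.577]
ft_force: [0.5, 0.6, 0.8]
grip_width: 0.0002
clock: 6.5
eef_pos: [0.4604, 0.2884, 0.0594]
tool_rot: [0.577, 0.41, -0.409, -0.577]
ft_force: [0.7, -0.3, 2.8]
grip_width: 0.0004
clock: 6.62
eef_pos: [0.4604, 0.2884, 0.0595]
tool_rot: [0.577, 0.41, -0.409, -0.577]
ft_force: [0.8, 0.7, 1.9]
grip_width: 0.0002
```

```bash
python3 -m inch '0 0 0 0 4 0 1; 0 0 0 0 0 0 1; 0 0 0 0 0 0 1';python3 -m inch '0 0 0 0 0 0 1';python3 -m inch '0 0 0 0 0 0 1'; python3 -m inch '0 0 0 0 -20 0 1; 0 0 0 0 -30 0 1; 0 0 0 0 -30 0 1;0 0 0 0 0 0 1'
python3 - <<'E'
from h import *
rel([.563,-.029,.10],88)
E
```

```text
clock: 7.0
eef_pos: [0.4604, 0.2884, 0.0554]
tool_rot: [0.577, 0.409, -0.409, -0.577]
ft_force: [1.4, 0.5, 3.9]
grip_width: -0.0002
clock: 7.12
eef_pos: [0.4603, 0.2884, 0.0555]
tool_rot: [0.577, 0.409, -0.409, -0.577]
ft_force: [1.3, 0.7, 4.5]
grip_width: -0.0001
clock: 7.25
eef_pos: [0.4603, 0.2884, 0.0555]
tool_rot: [0.577, 0.41, -0.409, -0.577]
ft_force: [1.5, 0.2, 4.7]
grip_width: -0.0001
clock: 7.75
eef_pos: [0.4608, 0.2888, 0.1368]
tool_rot: [-0.577, -0.41, 0.408, 0.577]
ft_force: [1.0, 0.5, -0.2]
grip_width: 0.0002
t 7.75 pos [0.4608 0.2888 0.1368] F [ 0.98  0.45 -0.18] x [0.33  0.944 0.002] y [ 0.002  0.002 -1.   ] z [-0.944  0.33  -0.002] j [ 0.56  0.38 -0.05  1.14  0.    0.9 ]
shift mm [-266.4   36.5 -201.2]
world yaw turn 17.2 -> about tool y -17.2
```

```bash
python3 -m inch '0 0 0 -44 0 -33.5 1; 0 0 0 -44 0 -33.5 1; 0 0 0 -44 0 -33.5 1; 0 0 0 -44 0 -33.5 1; 0 0 0 -45 0 -33.5 1; 0 0 0 -45 0 -33.5 1; 0 -8.5 0 0 20 0 1; 0 -8.5 0 0 16 0 1; 0 0 0 0 0 0 1; 0 0 0 0 0 0 1; 0 0 0 0 0 0 1'
python3 - <<'E'
from h import *
rel([.563,-.029,.066],88)
c=bot.camera("wrist"); cv2.imwrite("pics/w2.png",c['color'])
print(proj(c,[.563,-.029,.066]))
E
```

```text
clock: 9.12
eef_pos: [0.5625, -0.0289, 0.0998]
tool_rot: [0.51, 0.49, -0.49, -0.51]
ft_force: [0.1, -1.5, 0.5]
grip_width: 0.0006
t 9.12 pos [ 0.5625 -0.0289  0.0998] F [ 0.07 -1.52  0.51] x [ 0.04   0.999 -0.   ] y [ 0.001 -0.    -1.   ] z [-0.999  0.04  -0.001] j [-0.05  0.45 -0.05  1.07 -0.   -0.01]
shift mm [-0.1 33.8 -0.4]
world yaw turn 0.3 -> about tool y -0.3
(np.float64(319.68794293534836), np.float64(287.98959271274794))
```

View pics/w2.png

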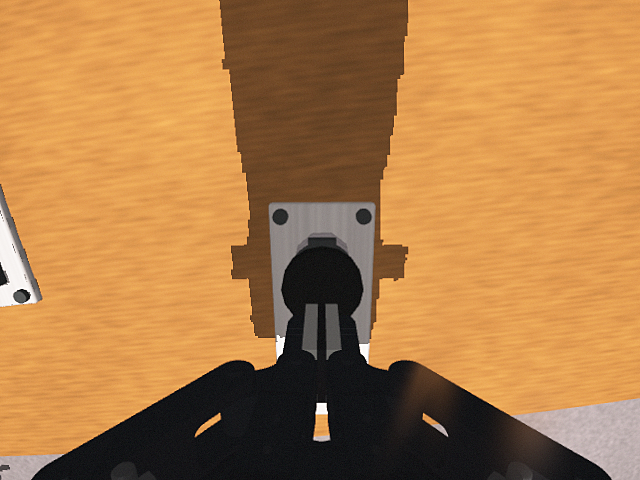

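The wrist picture shows the pad centre at about (322,284), against a projected (320,288). Well aligned, so I'll press the middle pad to the same depths (TCP z 0.0595, then 0.0555).

```bash
python3 -m inch '0 0 0 1 12 0 1; 0 0 0 0 12 0 1; 0 0 0 0 4 0 1; 0 0 0 0 4 0 1; 0 0 0 0 4 0 1; 0 0 0 0 4 0 1;0 0 0 0 0 0 1; 0 0 0 0 0 0 1'; python3 -m inch '0 0 0 0 0 0 1';  python3 -m inch '0 0 0 0 4 0 1; 0 0 0 0 0 0 1; 0 0 0 0 0 0 1';python3 -m inch '0 0 0 0 0 0 1';python3 -m inch '0 0 0 0 0 0 1'; python3 -m inch '0 0 0 0 -20 0 1; 0 0 0 0 -30 0 1; 0 0 0 0 -30 0 1;0 0 0 0 0 0 1'
python3 - <<'E'
from h import *
rel([.486,-.284,.10],95)
E
```

```text
clock: 10.18
eef_pos: [0.5622, -0.0282, 0.0597]
tool_rot: [0.51, 0.49, -0.49, -0.51]
ft_force: [-2.2, -0.5, 4.3]
grip_width: -0.0
clock: 10.3
eef_pos: [0.5622, -0.0282, 0.0596]
tool_rot: [0.51, 0.49, -0.49, -0.51]
ft_force: [-0.7, 0.4, 4.7]
grip_width: 0.0003
clock: 10.68
eef_pos: [0.5623, -0.0282, 0.0558]
tool_rot: [0.51, 0.49, -0.49, -0.51]
ft_force: [-2.1, 0.3, 6.4]
grip_width: -0.0001
clock: 10.8
eef_pos: [0.5623, -0.0282, 0.0558]
tool_rot: [0.51, 0.49, -0.49, -0.51]
ft_force: [-3.1, 0.2, 7.6]
grip_width: 0.0001
clock: 10.92
eef_pos: [0.5623, -0.0281, 0.0559]
tool_rot: [0.51, 0.49, -0.49, -0.51]
ft_force: [-2.2, -0.2, 7.9]
grip_width: -0.0001
clock: 11.42
eef_pos: [0.5647, -0.0283, 0.1376]
tool_rot: [0.511, 0.492, -0.489, -0.508]
ft_force: [0.2, -0.4, 0.2]
grip_width: 0.0002
t 11.43 pos [ 0.5647 -0.0283  0.1376] F [ 0.19 -0.36  0.16] x [ 0.039  0.999 -0.   ] y [ 0.006 -0.    -1.   ] z [-0.999  0.039 -0.006] j [-0.05  0.42  0.01  1.15 -0.   -0.01]
shift mm [-258.6   37.2   68.8]
world yaw turn 7.3 -> about tool y -7.3
```

```bash
python3 -m inch '0 0 0 -52 0 14 1; 0 0 0 -52 0 14 1; 0 0 0 -52 0 14 1; 0 0 0 -52 0 14 1; 0 0 0 -51 0 13 1; 0 -7 0 0 20 0 1; 0 0 0 0 17 0 1; 0 0 0 0 0 0 1; 0 0 0 0 0 0 1; 0 0 0 0 0 0 1'
python3 - <<'E'
from h import *
rel([.486,-.284,.066],95)
c=bot.camera("wrist"); cv2.imwrite("pics/w3.png",c['color'])
print(proj(c,[.486,-.284,.066]))
E
```

```text
clock: 12.68
eef_pos: [0.4837, -0.2843, 0.0989]
tool_rot: [0.479, 0.52, -0.52, -0.478]
ft_force: [0.1, -0.4, 0.5]
grip_width: 0.0001
t 12.68 pos [ 0.4837 -0.2843  0.0989] F [ 0.13 -0.4   0.53] x [-0.083  0.997 -0.001] y [ 0.001 -0.001 -1.   ] z [-0.997 -0.083 -0.001] j [-0.53  0.45 -0.05  1.07 -0.   -0.61]
shift mm [ 0.1 32.9 -2.3]
world yaw turn 0.2 -> about tool y -0.2
(np.float64(320.366683569359), np.float64(291.70684214878514))
```

View pics/w3.png

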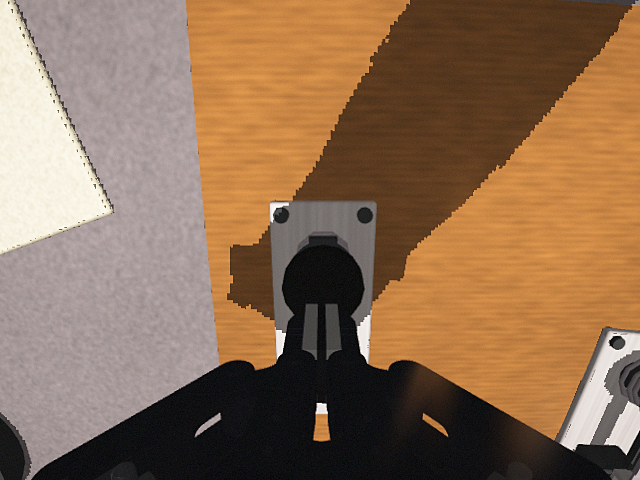

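The pad is centred at about (323,283), against a projected (320,292), so aligned. Pressing the right pad.

```bash
python3 -m inch '0 0 0 1 12 0 1; 0 0 0 0 12 0 1; 0 0 0 0 4 0 1; 0 0 0 0 4 0 1; 0 0 0 0 4 0 1; 0 0 0 0 4 0 1;0 0 0 0 0 0 1; 0 0 0 0 0 0 1'; python3 -m inch '0 0 0 0 0 0 1';  python3 -m inch '0 0 0 0 4 0 1; 0 0 0 0 0 0 1; 0 0 0 0 0 0 1';python3 -m inch '0 0 0 0 0 0 1';python3 -m inch '0 0 0 0 0 0 1'; python3 -m inch '0 0 0 0 -20 0 1; 0 0 0 0 -30 0 1; 0 0 0 0 -30 0 1;0 0 0 0 0 0 1'
python3 - <<'E'
from h import *
rel([.54,.260,.12],71)
E
```

```text
clock: 13.72
eef_pos: [0.4829, -0.2832, 0.0592]
tool_rot: [0.479, 0.52, -0.52, -0.479]
ft_force: [-3.6, 1.1, 6.6]
grip_width: 0.0002
clock: 13.85
eef_pos: [0.4829, -0.2832, 0.0593]
tool_rot: [0.479, 0.52, -0.52, -0.479]
ft_force: [-4.0, 2.1, 6.6]
grip_width: -0.0001
clock: 14.22
eef_pos: [0.483, -0.2832, 0.0559]
tool_rot: [0.479, 0.52, -0.52, -0.479]
ft_force: [-3.8, 2.1, 10.1]
grip_width: 0.0002
clock: 14.35
eef_pos: [0.4829, -0.2832, 0.0559]
tool_rot: [0.479, 0.52, -0.52, -0.479]
ft_force: [-3.0, 2.4, 9.9]
grip_width: -0.0
clock: 14.48
eef_pos: [0.4829, -0.2832, 0.0559]
tool_rot: [0.479, 0.52, -0.52, -0.479]
ft_force: [-3.4, 1.9, 11.3]
grip_width: 0.0002
clock: 14.98
eef_pos: [0.4851, -0.2845, 0.137]
tool_rot: [0.481, 0.521, -0.52, -0.477]
ft_force: [-0.2, -0.5, -0.6]
grip_width: -0.0002
t 14.97 pos [ 0.4851 -0.2845  0.137 ] F [-0.2  -0.55 -0.6 ] x [-0.083  0.997 -0.004] y [ 0.006 -0.003 -1.   ] z [-0.997 -0.083 -0.006] j [-0.53  0.41 -0.    1.15  0.   -0.61]
shift mm [538.2  15.5 -99.6]
world yaw turn -23.7 -> about tool y 23.7
```

The forces at about 10.5 mm depth were left 4.4 N, middle 7.4 N and right 10.4 N, so left is softest. Moving over the left tag.

```bash
python3 -m inch '0 0 0 54 0 -10 1; 0 0 0 54 0 -10 1; 0 0 0 54 0 -10 1; 0 0 0 54 0 -10 1; 0 0 0 54 0 -10 1; 0 0 0 54 0 -10 1; 0 0 0 54 0 -10 1; 0 0 0 54 0 -10 1; 0 0 0 54 0 -10 1; 0 0 0 52 0 -10 1'; python3 -m inch '0 8 0 0 10 0 1; 0 8 0 0 10 0 1; 0 8 0 0 10 0 1; 0 0 0 0 10 0 1; 0 0 0 0 0 0 1; 0 0 0 0 0 0 1'
python3 - <<'E'
from h import *
rel([.54,.260,.057],71)
c=bot.camera("wrist"); cv2.imwrite("pics/w4.png",c['color'])
print(proj(c,[.54,.26,.057]))
s=bot.camera("scene"); cv2.imwrite("pics/s4.png",cv2.resize(s['color'][130:270,290:480],None,fx=4,fy=4))
E
```

```text
clock: 16.23
eef_pos: [0.5377, 0.2628, 0.1327]
tool_rot: [-0.479, -0.52, 0.521, 0.479]
ft_force: [1.3, -0.0, 0.0]
grip_width: -0.0002
clock: 16.98
eef_pos: [0.5383, 0.2611, 0.0943]
tool_rot: [0.576, 0.41, -0.41, -0.576]
ft_force: [-0.4, 0.6, 0.7]
grip_width: -0.0001
t 16.98 pos [0.5383 0.2611 0.0943] F [-0.39  0.56  0.68] x [0.329 0.944 0.   ] y [ 0.  0. -1.] z [-0.944  0.329 -0.   ] j [0.45 0.52 0.05 1.1  0.   0.79]
shift mm [-0.5 37.3 -2. ]
world yaw turn 0.2 -> about tool y -0.2
(np.float64(318.6387036558041), np.float64(288.3869879912785))
```

View pics/w4.png

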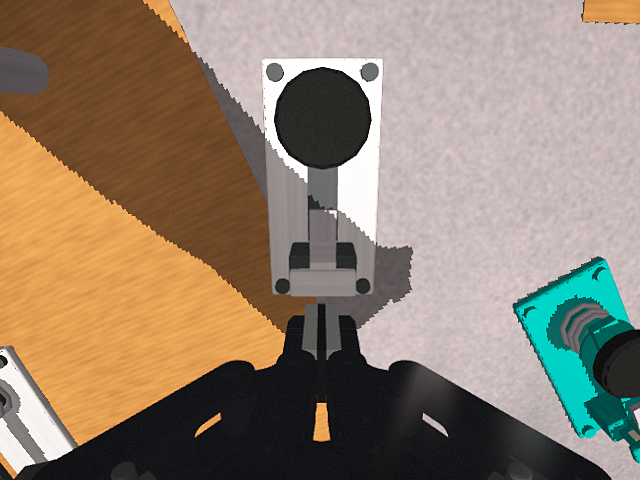

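View pics/s4.png

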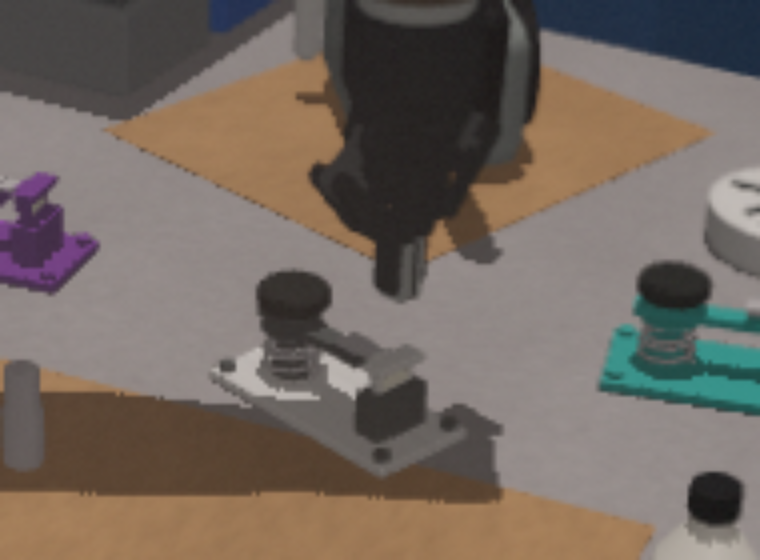

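The wrist picture shows the T head of the left mount at (323,282), against a projected (319,288). The fingertips are within about 2 mm of its centre. Pushing the tag down in steps.

```bash
python3 -m inch '0 0 0 1 12 0 1; 0 0 0 0 12 0 1; 0 0 0 0 8 0 1; 0 0 0 0 3 0 1; 0 0 0 0 3 0 1; 0 0 0 0 3 0 1;0 0 0 0 0 0 1; 0 0 0 0 0 0 1'; python3 -m inch '0 0 0 0 3 0 1;0 0 0 0 3 0 1; 0 0 0 0 3 0 1; 0 0 0 0 0 0 1; 0 0 0 0 0 0 1';  python3 -m inch '0 0 0 0 2 0 1; 0 0 0 0 0 0 1; 0 0 0 0 0 0 1'; python3 -m inch '0 0 0 0 1 0 1; 0 0 0 0 0 0 1'
```

```text
clock: 18.08
eef_pos: [0.5387, 0.2623, 0.0537]
tool_rot: [0.577, 0.41, -0.409, -0.577]
ft_force: [-0.8, -0.9, 2.9]
grip_width: -0.0
clock: 18.7
eef_pos: [0.5388, 0.2623, 0.0452]
tool_rot: [0.577, 0.41, -0.409, -0.576]
ft_force: [-1.1, -0.8, 6.8]
grip_width: 0.0001
clock: 19.08
eef_pos: [0.5388, 0.2623, 0.0434]
tool_rot: [0.577, 0.41, -0.409, -0.576]
ft_force: [-2.3, -1.4, 7.8]
grip_width: -0.0002
clock: 19.32
eef_pos: [0.5389, 0.2623, 0.0426]
tool_rot: [0.577, 0.41, -0.409, -0.576]
ft_force: [-2.7, -1.7, 9.0]
grip_width: -0.0
```

```bash
python3 -m inch '0 0 0 0 1 0 1; 0 0 0 0 0 0 1';  python3 -m inch '0 0 0 0 1 0 1; 0 0 0 0 0 0 1'; python3 -m inch '0 0 0 0 1 0 1; 0 0 0 0 0 0 1';python3 -m inch '0 0 0 0 1 0 1; 0 0 0 0 0 0 1; 0 0 0 0 0 0 1'
```

```text
clock: 19.58
eef_pos: [0.5389, 0.2623, 0.042]
tool_rot: [0.577, 0.41, -0.409, -0.576]
ft_force: [-2.9, -1.4, 10.2]
grip_width: -0.0
clock: 19.82
eef_pos: [0.5389, 0.2623, 0.042]
tool_rot: [0.577, 0.41, -0.409, -0.576]
ft_force: [-5.3, -2.4, 14.4]
grip_width: 0.0
clock: 20.08
eef_pos: [0.539, 0.2624, 0.0419]
tool_rot: [0.577, 0.41, -0.408, -0.576]
ft_force: [-6.3, -3.9, 19.5]
grip_width: -0.0003
clock: 20.45
eef_pos: [0.5391, 0.2625, 0.0419]
tool_rot: [0.577, 0.411, -0.408, -0.576]
ft_force: [-8.0, -3.6, 24.4]
grip_width: -0.0001
```

The tag is at its hard stop: z has stayed at 0.042 while the force rose to 24 N. Now lifting clear and checking.

```bash
python3 -m inch '0 0 0 0 -10 0 1; 0 0 0 0 -40 0 1; 0 0 0 0 -50 0 1; 0 0 0 -40 -20 0 1; 0 0 0 -50 0 20 1; 0 0 0 -50 0 30 1; 0 0 0 -50 0 30 1; 0 0 0 0 0 0 1; 0 0 0 0 0 0 1'
python3 - <<'E'
from h import *
s=bot.camera("scene"); cv2.imwrite("pics/s5.png",cv2.resize(s['color'][180:400,180:480],None,fx=2.6,fy=2.6,interpolation=cv2.INTER_CUBIC))
cv2.imwrite("pics/s5b.png",cv2.resize(s['color'][180:260,320:420],None,fx=7,fy=7,interpolation=cv2.INTER_CUBIC))
for n in("oil_bottle","piston","socket"):
    r=bot.spot_point(n,"scene"); print(n,[(round(q['conf'],2),np.round(onz(s,*q['point'],0),3)) for q in r[:2]])
E
```

```text
clock: 21.58
eef_pos: [0.4012, 0.1093, 0.1577]
tool_rot: [0.577, 0.41, -0.409, -0.576]
ft_force: [0.1, -0.2, -0.1]
grip_width: 0.0
oil_bottle [(0.67, array([0.769, 0.128, 0.   ])), (0.26, array([ 0.564, -0.028,  0.   ]))]
piston [(0.91, array([ 0.753, -0.153,  0.   ]))]
socket [(0.72, array([0.365, 0.125, 0.   ])), (0.62, array([0.518, 0.046, 0.   ]))]
```

View pics/s5.png

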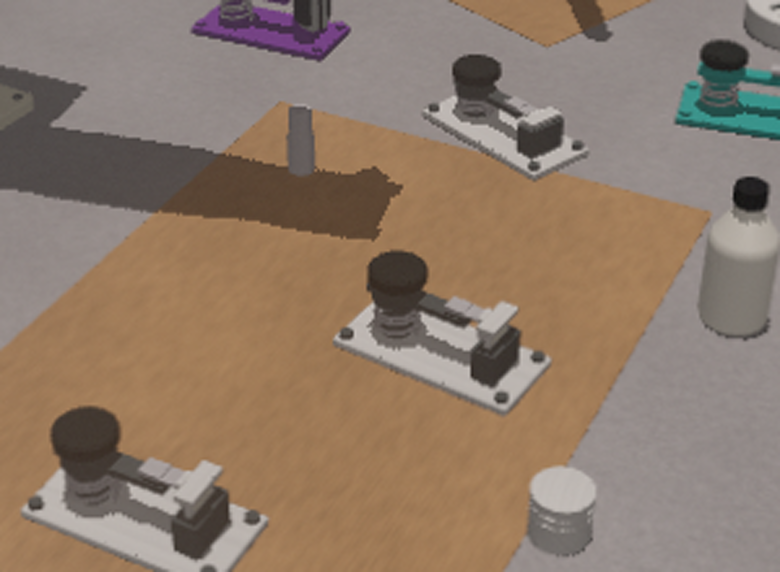

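View pics/s5b.png

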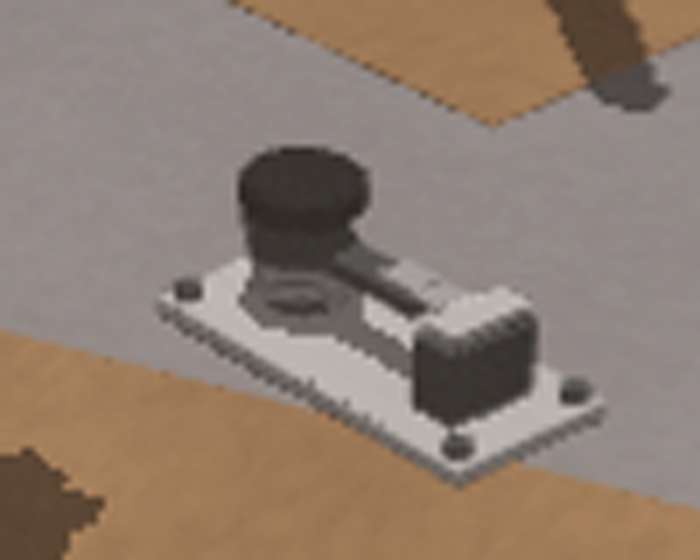

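The left T head (about px 387,224) sits on its block and its pad has sunk. The other two tags are up, the bottle, piston and socket are in place, and the hand is clear. Handing in.

```bash
python3 -c "
from workcell import bot
print(bot.job_done(), bot.get_obs()['clock'])"
```

```text
the job is handed in; nothing more can be done
the job is handed in; nothing more can be done
```

I pressed the pads in order (left, middle, right) to about 10 mm each. The forces at that depth were about 4.4 N, 7.4 N and 10.4 N, so the left mount is softest. I pushed its tag down to the hard stop at z = 42 mm, where the force rose to 24 N with no more travel, and moved the hand clear.

**Last checks:**
- **Tags and pad:** the scene picture shows the left tag seated on its block with its pad held part way down. The other two tags are up.
- **Bystanders:** the bottle, piston and socket measure within about 6 mm of their first positions, which is about the detector's noise. The hand never came near them.
- **Force and time:** the wrist force read zero once the hand was clear, and the job was handed in about 22 s in.
- **Disagreements:** wrist-camera positions differed from my estimates by a few millimetres, which did not affect the presses. The socket detector also gave one false second hit, which I ignored. The left pad read slightly above its nominal 3.6 N but clearly below the other two.

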